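Turn the ball dish to the switch housing

ROBOT

A 6-joint arm with a two-finger parallel gripper is mounted at the origin on the work surface. World frame = base frame: x ahead of the robot, y to its left, z up, the work surface at z = 0. Lengths are in m, angles in degrees, forces in N, time in s.
With the tool pointing down it reaches from about 0.35 to 0.875 m from the base axis. Payload 4.2 kg.
Tool frame: the origin (TCP) lies midway between the tips of the shut fingers; the grasp point (between the pads) lies 19 mm behind it; z points along the fingers, y is the line along which they close (so a half turn about z gives the same grasp; the last joint's range is limited). The gripper opens to 87 mm and grips with 3 to 60 N. Pads are 19 mm wide; open, the fingers measure 117 mm over their backs; the gripper's body (75 mm by 190 mm) begins 51 mm behind the grasp point.
Start: joints at [-59.84, 22.042, 0.453, 0, -68.411, -14.817], TCP at [0.165, -0.603, 0.223] pointing down, gripper open.
Joint ranges: [-179.83, 179.83], [-69.29, 118.12], [-61.27, 80.66], [-181.25, 117.63], [-171.15, -9.14], [-177.46, 177.46]. Speed limits (degrees/s): [159.86, 159.86, 180, 180, 180, 180].

INTERFACE

Orientations are given as a 3x3 rotation matrix whose columns are the frame's x, y, z axes.
In Python, from station import sensors, eyes, workorder gives the robot as it stands.
- The arm moves only by the tool hand_motion, called after "Call:" by a JSON object that holds its "name" and its "arguments", one argument or row to a line. Schema: {"type":"object","properties":{"increments":{"type":"array","items":{"type":"number"},"minItems":7,"maxItems":56},"only":{"type":"string"},"quiet":{"type":"boolean"},"lines":{"type":"string"}},"required":["increments"],"additionalProperties":false}. increments is one flat list of numbers that holds 1 to 8 rows one after another, with no inner brackets; each row has 7 numbers: the opening from 0.0 (shut) to 1.0 (fully open), then dx, dy, dz in shares of 0.75 m (1.0 is 0.75 m), then a rotation vector rx, ry, rz in shares of 4 rad (1.0 is 4 rad); each row is the pose to reach, as a shift and turn from the pose commanded when the call began, along the tool's axes at that moment; what a row does not reach only later rows make up. A row lasts 1/10 s, in which the tool goes at most 0.05 m and 8.59 degrees, less where a joint would pass 70% of its speed; a pose out of reach is approached as far as the arm can. The fingers move at their own pace and stop on an object; the grip force is fixed at half the most. Time passes only in rows, so rows that do not move let the fingers close. The tool returns the time, the measured TCP pose, the force, the opening and the grip force at its end. only (a regular expression) keeps the lines of the reply that match it, lines (a string "A,B") keeps lines A to B, and quiet returns only ok. Input that does not fit is refused with a message, and nothing moves.
- sensors.sense(): the state, without advancing time (a new reading comes with each control period).
- eyes.capture(name): name is "scene" or "top" or "wrist"; returns a dict with "pixels" (420x560x3 uint8, red, green, blue), "z_map" (420x560 float32, m along the optical axis (not along the pixel's ray), 0 where there is no reading), "K" (3x3 intrinsics, pixels), "distortion" ([k1, k2, p1, p2, k3] as OpenCV has them; the pictures are not rectified), "world_from_camera" (4x4, takes a point from camera to world coordinates). Camera axes: x right, y up, looking along -z (the intrinsics and any distortion apply to the point x, -y, -z); pixel columns grow to the right and rows downward; lengths in m; the calibration is good to about 2 mm. A picture is of the moment at which its call begins.
- workorder.finish_job(): hands the job in; it is judged then, once.
The state is a dict: "time_s": time; "joints": joint angles; "joint_velocities": joint speeds; "effort": joint torques, N m; "tcp_pos": TCP position; "ee_rot": TCP orientation; "wrist_force": force on the tool from outside, world axes, zero at the start; "moment": the same for the moment, N m; "gripper_width": opening from 0.0 (shut) to 1.0 (fully open); "gripper_force": force on a finger pad.
Only numpy, scipy, OpenCV 4.12 (cv2) and the standard library are available. Lean on these libraries where they do the work, as an engineer would, in place of code of your own. Each camera call takes 0.05 s, during which the arm holds its last target. There are 200 camera calls.

TASK

Take the ball dish by its bail and lift it straight up, about 4 cm clear of its pedestal; then, keeping it over the pedestal, turn it smoothly a quarter turn so that its orange flag points at the blue switch housing, going directly there and not by way of the white carrier. Keep the dish level and the brass ball in the middle of it all the while, and touch nothing else. Finish still holding the dish there, level and still, about 4 cm above the pedestal with the flag at the blue housing.

Things in the scene. Friction and masses are not known exactly. Their poses are not given: they have to be found in the camera images.
- stand: fixed grey check stand: base bar 130 (x) x 310 (y) x 12 mm high carrying in its middle a round dark steel pedestal, 84 mm across, top 32 mm above the bench. Origin: on the bench under the pedestal's axis; z up; the two stations lie 125 mm out along its +y and -y
- housing: translucent blue switch housing fixed on one end of the stand's base bar (which end varies), 40 x 28 mm (foot 48 x 34 x 4 mm) and 72 mm tall, its top 84 mm above the bench, with a red eye in the faces towards and away from the pedestal, 70 mm above the bench. Origin: centre of its underside, 12 mm above the bench, 125 mm from the pedestal's axis
- carrier: white plastic jumper strip carrier with brass strips, fixed on the other end of the base bar, 44 x 24 mm (foot 48 x 34 x 4 mm) and 60 mm tall. Origin: centre of its underside, 12 mm above the bench, 125 mm from the pedestal's axis
- dish: loose aluminium ball dish, about 0.22 kg, 120 mm across, rim 22 mm high, flat foot 72 mm across resting on the pedestal, with an arched bail over it like a basket handle and an orange flag sticking out of the rim along its +x. Origin: centre of the foot's underside, z up. It starts with the flag at right angles (to within 7 degrees) to the line of the two stations
- bail (a point): middle of the bail's black flat-sided crossbar, on the dish's axis, 86 mm above the dish's origin. The bar runs along the dish's y, 124 mm long between two posts, 12 mm thick in x, 16 mm high (78 to 94 mm above the origin): grip it from above at its middle, fingers closing along the dish's x
- flag (a point): outer end of the dish's orange flag, 88 mm from the dish's axis along its +x, 18 mm above its origin (flag 20 mm wide, 4 mm thick)
- bowl (a point): where the ball's centre lies when centred: on the dish's axis, 20 mm above its origin. The floor is a shallow cone falling to the centre at about 6 degrees, so the ball stays in the middle only while the dish is within about 5 degrees of level and is moved smoothly
- ball_center (a point): centre of the loose 20 mm brass ball, 33 g, lying in the middle of the dish
- canister: bystander, leave alone: screw-top aluminium canister, 58 mm across, 85 mm tall; origin at its underside
- ferrite: bystander, leave alone: squat black ferrite ring core, 48 mm across, 22 mm tall; origin at its underside
- bracket: bystander, leave alone: zinc-plated steel angle bracket, 50 x 60 x 50 mm; origin at its underside
Mind the look-alikes: they are no part of the job. Leave any green or red look-alike of the dish alone.

How it is judged:
By the outcome, as a careful person would: the job done as asked, in the order asked, and still so for the second after the job is handed in, while the arm keeps its last pose, push and grip.
It also fails if it takes over 34 s, if anything falls off the work surface, if the arm or the gripper's body presses on something with over 40 N, if the wrist force passes 120 N, or if a joint passes its speed limit or range.

## Working session

There is one attempt and no reset: what is moved stays moved. The work goes in short steps, Python scripts to look and compute and a tool call to move; the robot and the scene stay as the last step left them, time stands still between calls to the robot, and variables do not carry over. Pictures are saved under pics/ and viewed, at most 10 in all, crops included, and the job is handed in when it is done.

```bash
ls; mkdir -p pics; cat > h.py <<'E'
import numpy as np, cv2
from station import sensors, eyes, workorder
def cap(n):
    return eyes.capture(n)
def pts(c,uv):
    uv=np.asarray(uv,float).reshape(-1,1,2)
    n=cv2.undistortPoints(uv,c["K"],np.array(c["distortion"])).reshape(-1,2)
    return np.c_[n[:,0],-n[:,1],-np.ones(len(n))]
def ray(c,uv):
    T=np.array(c["world_from_camera"]); return T[:3,3], pts(c,uv)@T[:3,:3].T
def plane(c,uv,z):
    o,d=ray(c,uv); return o+d*((z-o[2])/d[:,2])[:,None]
def depth(c,uv):
    o,d=ray(c,uv); uv=np.asarray(uv,int).reshape(-1,2)
    return o+d*c["z_map"][uv[:,1],uv[:,0]][:,None]
E
python3 - <<'E'
from h import *
for n in("scene","top"):
    c=cap(n); cv2.imwrite(f"pics/{n}0.png",c["pixels"][:,:,::-1]); np.savez(f"{n}0.npz",**{k:np.array(v) for k,v in c.items()})
    print(n,np.array(c["world_from_camera"]).round(3).tolist())
s=sensors.sense(); print(s["time_s"],s["tcp_pos"],np.round(s["ee_rot"],3).tolist(),s["gripper_width"])
E
```

```text
pics
scene [[0.838, -0.441, 0.321, 0.916], [0.546, 0.657, -0.52, -0.574], [0.018, 0.611, 0.791, 0.953], [0.0, 0.0, 0.0, 1.0]]
top [[-0.011, 0.998, -0.064, 0.462], [-1.0, -0.01, 0.021, 0.013], [0.02, 0.064, 0.998, 1.495], [0.0, 0.0, 0.0, 1.0]]
0.1 [ 0.16523464 -0.6021844   0.22157176] [[-0.964, -0.264, -0.001], [-0.264, 0.964, 0.002], [0.0, 0.002, -1.0]] 0.997294088212669
```

View pics/scene0.png

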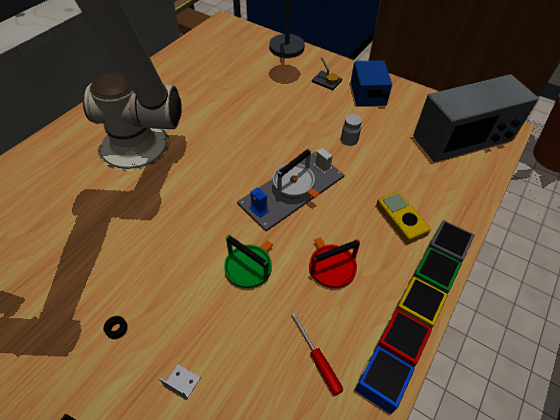

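View pics/top0.png

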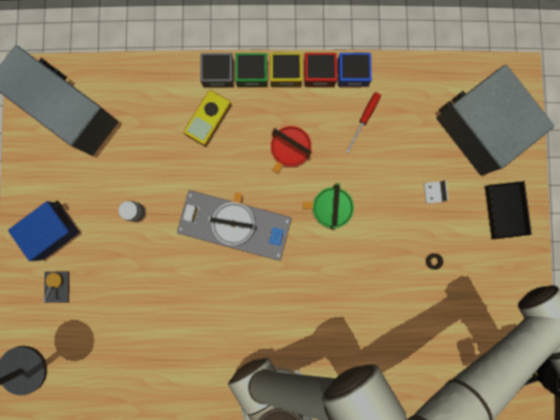

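The scene view shows the dish at about (295,180), its orange flag at (313,198), the blue housing at (258,202) and the white carrier at (323,158). The top view shows the dish at (233,225), bail (232,223), flag (238,198), housing (277,236) and carrier (189,213). The green and red dishes are look-alikes.

```bash
cat > m.py <<'E'
from h import *
L=lambda n:dict(np.load(n+"0.npz"))
t,s=L("top"),L("scene")
def comps(c,roi,lo,hi):
    x0,y0,x1,y1=roi
    hsv=cv2.cvtColor(c["pixels"],cv2.COLOR_RGB2HSV); m=cv2.inRange(hsv,lo,hi)
    k=np.zeros_like(m);k[y0:y1,x0:x1]=m[y0:y1,x0:x1]
    n,l,st,ce=cv2.connectedComponentsWithStats(k); i=1+np.argmax(st[1:,4]); return ce[i],st[i],np.argwhere(l==i)[:,::-1]
def tri(a,b):
    (o1,d1),(o2,d2)=ray(t,a),ray(s,b); d1,d2=d1[0],d2[0]
    k=np.linalg.lstsq(np.c_[d1,-d2],o2-o1,rcond=None)[0]; p,q=o1+k[0]*d1,o2+k[1]*d2
    return (p+q)/2,np.linalg.norm(p-q)
R={"top":(t,(170,185,300,265)),"scene":(s,(235,140,348,228))}
M={"blue":((100,120,40),(125,255,255)),"orange":((5,170,120),(17,255,255)),"bar":((0,0,0),(180,255,50))}
for k,(lo,hi) in M.items():
    out=[]
    for n,(c,roi) in R.items():
        if k=="bar": roi=(200,210,262,240) if n=="top" else (270,145,318,205)
        ce,st,px=comps(c,roi,lo,hi); out.append(ce)
        D=depth(c,px); D=D[np.isfinite(D).all(1)]
        print(k,n,ce.round(1),st.tolist(),"depth med",np.median(D,0).round(4),"zpct",np.percentile(D[:,2],[5,50,95]).round(3))
        if k=="bar":
            r=cv2.minAreaRect(px.astype(np.float32)); print(" rect",r)
    print(k,"tri",*tri(*out))
E
python3 m.py; python3 - <<'E'
import cv2
a=cv2.imread("pics/top0.png")[180:270,165:300]; b=cv2.imread("pics/scene0.png")[135:230,235:350]
a=cv2.resize(a,(790,300),interpolation=3) if 0 else cv2.resize(a,None,fx=3,fy=3,interpolation=2); b=cv2.resize(b,(390,300) if 0 else None,fx=3,fy=3,interpolation=2)
import numpy as np
o=np.zeros((290,760,3),np.uint8); o[:270,:405]=a; o[:285,410:755]=b; cv2.imwrite("pics/crop0.png",o)
E
```

```text
blue top [275.9 235.9] [270, 228, 13, 17, 157] depth med [0.4813 0.0009 0.0837] zpct [0.018 0.084 0.088]
blue scene [258.6 202.1] [249, 188, 20, 30, 365] depth med [ 0.4895 -0.005   0.057 ] zpct [0.013 0.057 0.086]
blue tri [0.48268228 0.00110608 0.04752655] 0.0013694305834672693
orange top [237.5 197.2] [234, 193, 8, 9, 43] depth med [0.5923 0.1064 0.053 ] zpct [0.045 0.053 0.056]
orange scene [312.9 192.1] [308, 188, 12, 9, 56] depth med [0.5898 0.1114 0.0518] zpct [0.049 0.052 0.055]
orange tri [0.59154767 0.10733896 0.0572593 ] 0.0010112659524805449
bar top [231.7 222.6] [212, 219, 40, 8, 71] depth med [0.5165 0.1149 0.1259] zpct [0.122 0.126 0.13 ]
 rect ((231.47161865234375, 222.6797332763672), (39.61449432373047, 2.131488561630249), 8.972626686096191)
bar scene [292.1 182.2] [272, 150, 42, 55, 679] depth med [0.5237 0.0905 0.0465] zpct [0.009 0.046 0.127]
 rect ((291.40179443359375, 177.89306640625), (53.67084884643555, 40.496891021728516), 86.09950256347656)
bar tri [0.51856416 0.12335219 0.03718649] 0.006160237928523259
```

View pics/crop0.png

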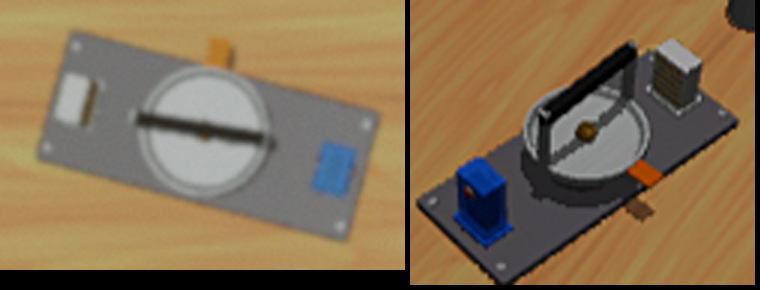

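The crops confirm it: the bar runs between the stations, the flag points away from the robot, the blue housing is at the low-y end, and the ball is centred. Next I'll refine the bail centre, dish centre and angles.

```bash
cat > m2.py <<'E'
import io,contextlib
with contextlib.redirect_stdout(io.StringIO()):
    from m import *
res={}
for n,(c,roi) in R.items():
    x0,y0,x1,y1=roi
    g=np.stack(np.meshgrid(np.arange(x0,x1),np.arange(y0,y1)),-1).reshape(-1,2)
    D=depth(c,g); V=c["pixels"][g[:,1],g[:,0]].max(1)
    b=(D[:,2]>.113)&(D[:,2]<.135)
    r=cv2.minAreaRect(g[b].astype(np.float32)); ctr=D[b]; u=np.linalg.svd(ctr[:,:2]-ctr[:,:2].mean(0))[2][0]
    pr=(ctr[:,:2]-ctr[:,:2].mean(0))@u; mid=ctr[:,:2].mean(0)+u*(pr.max()+pr.min())/2
    print(n,"bar n",b.sum(),"mid",mid.round(4),"len",np.ptp(pr).round(3),"ang",np.degrees(np.arctan2(u[1],u[0])).round(2),"z",np.median(ctr[:,2]).round(4))
    res[n]=g[b].min(0)/2+g[b].max(0)/2
    # rim
    m=(D[:,2]>.049)&(D[:,2]<.062)&(np.ptp(c["pixels"][g[:,1],g[:,0]].astype(int),axis=1)<40)
    (cx,cy),rad=cv2.minEnclosingCircle(D[m][:,:2].astype(np.float32)); print("  rim",round(cx,4),round(cy,4),round(rad,4),m.sum())
    w=(D[:,2]>.066)&(D[:,2]<.082)&(V>90)&(np.ptp(c["pixels"][g[:,1],g[:,0]].astype(int),axis=1)<60)&(D[:,1]>.17); print("  carrier",np.median(D[w],0).round(4),w.sum())
    h=(D[:,2]>.078)&(D[:,2]<.092)&(D[:,1]<.04);print("  housing top",D[h].mean(0).round(4),h.sum())
    ba=(D[:,2]>.006)&(D[:,2]<.018); r=cv2.minAreaRect((D[ba][:,:2]*1000).astype(np.float32)); print("  base",r)
print("bar tri",*tri(res["top"],res["scene"]))
E
python3 m2.py
```

```text
top bar n 211 mid [0.5172 0.1211] len 0.122 ang 80.05 z 0.1256
  rim 0.5203 0.1475 0.0873 415
  carrier [0.5475 0.2402 0.0721] 146
  housing top [0.4809 0.0024 0.084 ] 142
  base ((517.4132690429688, 118.94434356689453), (371.742431640625, 228.62657165527344), 89.3700180053711)
scene bar n 240 mid [0.5198 0.1248] len 0.126 ang -99.87 z 0.125
  rim 0.5187 0.1223 0.1378 340
  carrier [0.5485 0.2437 0.0723] 87
  housing top [0.4827 0.0024 0.0835] 133
  base ((503.41583251953125, 156.752197265625), (315.0004577636719, 369.0270690917969), 28.170021057128906)
bar tri [0.5180991  0.12203069 0.12117047] 0.0003047361007557436
```

Checks pass. The bail is at (0.518, 0.122), and z≈0.12 is consistent with 0.118 mid-bar. The stations are 0.249 m apart along 74.5°. The flag points at about −10° and must turn to −105.5°, which is about 95.5° clockwise and goes away from the carrier. I'll move to hover with tool y at 170°, so joint 6 has range for the turn.

Units first: shifts go in shares of 0.75 m and turns go in shares of 4 rad. So 0.297 m / 0.75 = 0.396, -0.261 m / 0.75 = -0.348.

Call:
{"name": "hand_motion", "arguments": {
  "increments": [1,-0.04,0.0453,0,0,0,0,1,-0.084,0.096,0,0,0,0,1,-0.128,0.1453,0,0,0,0,1,-0.172,0.196,0,0,0,0,1,-0.216,0.2467,0,0,0,0,1,-0.26,0.296,0,0,0,0,1,-0.304,0.3467,0,0,0,0,1,-0.348,0.396,0.0067,0,0,0]
}}

```text
time_s: 0.9
tcp_pos: [0.3389, -0.2458, 0.218]
ee_rot: [[-0.964, -0.264, 0.002], [-0.264, 0.964, -0.0], [-0.001, -0.001, -1.0]]
wrist_force: [2.2, -0.1, 0.5]
gripper_width: 0.999
gripper_force: 0.0
```

Call:
{"name": "hand_motion", "arguments": {
  "increments": [1,-0.044,0.0507,0,0,0,-0.0349,1,-0.088,0.1,0,0,0,-0.0698,1,-0.132,0.1507,0,0,0,-0.1047,1,-0.176,0.2,0,0,0,-0.1396,1,-0.22,0.2507,0,0,0,-0.1745,1,-0.264,0.3013,0,0,0,-0.2094,1,-0.308,0.3507,0,0,0,-0.2443,1,-0.3453,0.3933,0.0067,0,0,-0.2793]
}}

```text
time_s: 1.7
tcp_pos: [0.511, 0.108, 0.2129]
ee_rot: [[-0.178, -0.984, 0.001], [-0.984, 0.178, 0.0], [-0.001, -0.001, -1.0]]
wrist_force: [1.0, -0.7, 0.2]
gripper_width: 0.999
gripper_force: 0.0
```

```bash
python3 - <<'E'
from h import *
s=sensors.sense(); print(s["time_s"],s["tcp_pos"],np.round(s["ee_rot"],3).tolist(),np.round(s["joints"],1))
E
```

```text
1.7 [0.51096288 0.10800276 0.21287131] [[-0.178, -0.984, 0.001], [-0.984, 0.178, 0.0], [-0.001, -0.001, -1.0]] [ 29.8  12.4 -14.8   0.  -62.7 -40. ]
```

```bash
cat > w.py <<'E'
from h import *
import sys
c=cap("wrist"); cv2.imwrite(f"pics/{sys.argv[1]}.png",c["pixels"][:,:,::-1])
g=np.stack(np.meshgrid(np.arange(0,560,2),np.arange(0,420,2)),-1).reshape(-1,2); D=depth(c,g)
s=sensors.sense(); R=np.array(s["ee_rot"]); p=s["tcp_pos"]
near=np.hypot(D[:,0]-.518,D[:,1]-.122)<.075
b=near&(D[:,2]>.118)&(D[:,2]<.132); q=D[b]; u=np.linalg.svd(q[:,:2]-q[:,:2].mean(0),full_matrices=False)[2][0]
pr=(q[:,:2]-q[:,:2].mean(0))@u; n=np.array([-u[1],u[0]]); pn=(q[:,:2]-q[:,:2].mean(0))@n
m=q[:,:2].mean(0)+u*(pr.max()+pr.min())/2+n*(pn.max()+pn.min())/2
print("bar",b.sum(),"mid",m.round(4),"len",np.ptp(pr).round(4),"wid",np.ptp(pn).round(4),"z",np.median(q[:,2]).round(4),"ang",np.degrees(np.arctan2(u[1],u[0])).round(2))
hsv=cv2.cvtColor(c["pixels"],cv2.COLOR_RGB2HSV)[g[:,1],g[:,0]]
o=near|(np.hypot(D[:,0]-.518,D[:,1]-.122)<.1); o&=(hsv[:,0]>4)&(hsv[:,0]<17)&(hsv[:,1]>170)&(hsv[:,2]>110)&(D[:,2]>.03)&(D[:,2]<.12); print("flag",o.sum(),D[o].mean(0).round(4) if o.any() else "")
h=(hsv[:,0]>100)&(hsv[:,0]<125)&(hsv[:,1]>120)&(D[:,2]>.076)&(D[:,2]<.092); print("housing",h.sum(),D[h].mean(0).round(4) if h.any() else "")
d=R.T@np.r_[m-p[:2],0]; print("tcp",p,"tool shift to bar",d.round(4),"tool y ang",np.degrees(np.arctan2(R[1,1],R[0,1])).round(2))
E
python3 w.py w1
```

```text
bar 505 mid [0.5169 0.1158] len 0.1102 wid 0.0117 z 0.1255 ang 79.95
flag 90 [0.5906 0.1118 0.0515]
housing 342 [0.483  0.005  0.0834]
tcp [0.51368665 0.11208127 0.21126737] tool shift to bar [-0.0042 -0.0025  0.    ] tool y ang 170.18
```

View pics/w1.png

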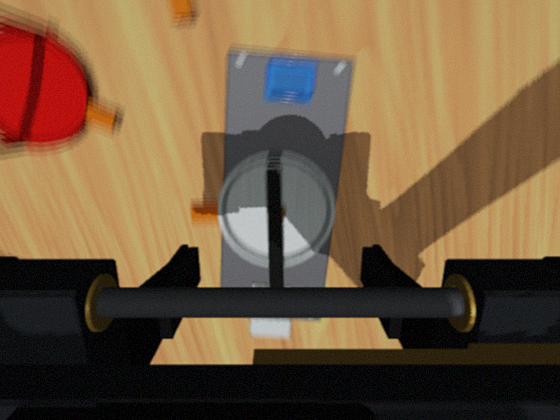

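The wrist view shows the bar at pixel column ~276, vertical and between the open fingers (left tip about x=190, right about 370), with the flag at left (205,211) and the housing at (290,80). The gripper hides the bar's carrier end. I'll let the arm settle and measure again.

Converted, -0.008 m / 0.75 = -0.0107, -0.004 m / 0.75 = -0.0053.

Call:
{"name": "hand_motion", "arguments": {
  "increments": [1,-0.0053,-0.0027,0,0,0,0,1,-0.0107,-0.004,0,0,0,0,1,-0.0107,-0.004,0,0,0,0,1,-0.0107,-0.004,0,0,0,0]
}}

```text
time_s: 2.15
tcp_pos: [0.5141, 0.1118, 0.2129]
ee_rot: [[-0.186, -0.982, 0.0], [-0.982, 0.186, 0.0], [-0.0, -0.0, -1.0]]
wrist_force: [0.2, -0.6, 1.4]
gripper_width: 1.003
gripper_force: 0.0
```

```bash
python3 w.py w2
```

```text
bar 515 mid [0.5171 0.1176] len 0.1142 wid 0.012 z 0.1255 ang 80.03
flag 125 [0.5907 0.1101 0.0515]
housing 439 [0.4815 0.0029 0.0833]
tcp [0.51413142 0.111794   0.21294232] tool shift to bar [-0.0063 -0.0018  0.    ] tool y ang 169.26
```

Settled fix: adding the hidden end, the bail middle is (0.518, 0.1224) and the top is at z 0.1255. That matches the other views. Descending 0.114 m puts the grasp point at 0.118.

Converted, 0.114 m / 0.75 = 0.152, 0.02 m / 0.75 = 0.0267, -0.7 degrees / 229.1831 = -0.0031.

Call:
{"name": "hand_motion", "arguments": {
  "increments": [1,-0.008,-0.0013,0.0067,0,0,-0.0017,1,-0.0147,-0.0027,0.0267,0,0,-0.0031,1,-0.0147,-0.0027,0.0533,0,0,-0.0031,1,-0.0147,-0.0027,0.08,0,0,-0.0031,1,-0.0147,-0.0027,0.1067,0,0,-0.0031,1,-0.0147,-0.0027,0.1307,0,0,-0.0031,1,-0.0147,-0.0027,0.1467,0,0,-0.0031,1,-0.0147,-0.0027,0.152,0,0,-0.0031]
}}

```text
time_s: 3.0
tcp_pos: [0.5178, 0.1228, 0.0972]
ee_rot: [[-0.173, -0.985, -0.002], [-0.985, 0.173, -0.001], [0.001, 0.002, -1.0]]
wrist_force: [0.5, -0.4, 0.5]
gripper_width: 0.997
gripper_force: 0.0
```

Call:
{"name": "hand_motion", "arguments": {
  "increments": [1,0,0,0,0,0,0,1,0,0,0,0,0,0,1,0,0,0,0,0,0]
}}

```text
time_s: 3.3
tcp_pos: [0.5191, 0.1235, 0.0995]
ee_rot: [[-0.173, -0.985, 0.002], [-0.985, 0.173, 0.001], [-0.001, -0.002, -1.0]]
wrist_force: [0.1, -0.1, 0.4]
gripper_width: 1.002
gripper_force: 0.0
```

```bash
python3 w.py w3; python3 - <<'E'
from h import *
c=cap("scene"); cv2.imwrite("pics/s3.png",cv2.resize(c["pixels"][110:240,210:370,::-1],None,fx=4,fy=4))
E
```

```text
bar 1403 mid [0.5169 0.1088] len 0.0966 wid 0.1083 z 0.1254 ang 79.75
flag 283 [0.5907 0.1097 0.0515]
housing 908 [0.4822 0.0081 0.0831]
tcp [0.51899639 0.12348626 0.09946061] tool shift to bar [ 0.0149 -0.0004 -0.    ] tool y ang 170.05
```

View pics/s3.png

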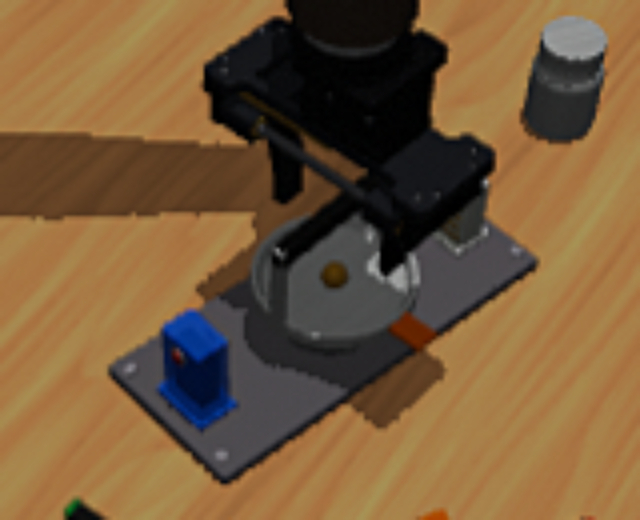

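View pics/w3.png

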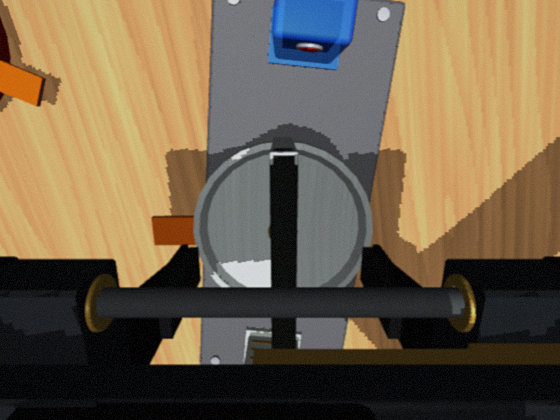

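The scene view shows the fingers straddling the bail at its middle, clear of everything, with the ball centred. In the wrist view the bar is at column ~285 against a finger midpoint of ~281, so about 1 mm towards tool +y. I'll correct that and close.

Converted, 0.001 m / 0.75 = 0.0013.

Call:
{"name": "hand_motion", "arguments": {
  "increments": [1,0.0013,0.0013,0,0,0,0,1,0.0013,0.0013,0,0,0,0,0.6,0.0013,0.0013,0,0,0,0,0.4,0.0013,0.0013,0,0,0,0,0.3,0.0013,0.0013,0,0,0,0,0.25,0.0013,0.0013,0,0,0,0,0.2,0.0013,0.0013,0,0,0,0,0.18,0.0013,0.0013,0,0,0,0]
}}

```text
time_s: 4.2
tcp_pos: [0.5173, 0.1224, 0.0986]
ee_rot: [[-0.173, -0.985, -0.0], [-0.985, 0.173, -0.0], [0.0, 0.0, -1.0]]
wrist_force: [-0.1, 0.4, -0.2]
gripper_width: 0.541
gripper_force: 0.0
```

Call:
{"name": "hand_motion", "arguments": {
  "increments": [0.16,0,0,0,0,0,0,0.14,0,0,0,0,0,0,0.12,0,0,0,0,0,0,0.1,0,0,0,0,0,0,0,0,0,0,0,0,0,0,0,0,0,0,0,0,0,0,0,0,0,0,0,0,0,0,0,0,0,0]
}}

```text
time_s: 5.0
tcp_pos: [0.5173, 0.1224, 0.0986]
ee_rot: [[-0.173, -0.985, 0.0], [-0.985, 0.173, 0.0], [-0.0, -0.0, -1.0]]
wrist_force: [0.6, -0.3, 0.6]
gripper_width: 0.133
gripper_force: 30.0
```

Gripped: 30 N at 11.6 mm, which matches the 12 mm bar. Now a slow lift of 4 cm.

Converted, -0.011 m / 0.75 = -0.0147, -0.009 m / 0.75 = -0.012.

Call:
{"name": "hand_motion", "arguments": {
  "increments": [0,0,0,-0.0004,0,0,0,0,0,0,-0.0013,0,0,0,0,0,0,-0.0027,0,0,0,0,0,0,-0.0044,0,0,0,0,0,0,-0.0067,0,0,0,0,0,0,-0.0093,0,0,0,0,0,0,-0.012,0,0,0,0,0,0,-0.0147,0,0,0]
}}

```text
time_s: 5.8
tcp_pos: [0.5173, 0.1224, 0.1098]
ee_rot: [[-0.173, -0.985, 0.0], [-0.985, 0.173, 0.0], [-0.0, -0.0, -1.0]]
wrist_force: [0.2, -0.5, -2.1]
gripper_width: 0.136
gripper_force: 30.0
```

Call:
{"name": "hand_motion", "arguments": {
  "increments": [0,0,0,-0.0027,0,0,0,0,0,0,-0.0053,0,0,0,0,0,0,-0.008,0,0,0,0,0,0,-0.0107,0,0,0,0,0,0,-0.0133,0,0,0,0,0,0,-0.016,0,0,0,0,0,0,-0.0187,0,0,0,0,0,0,-0.0213,0,0,0]
}}

```text
time_s: 6.6
tcp_pos: [0.5173, 0.1224, 0.1258]
ee_rot: [[-0.173, -0.985, -0.0], [-0.985, 0.173, 0.0], [-0.0, 0.0, -1.0]]
wrist_force: [1.1, 0.2, -3.7]
gripper_width: 0.138
gripper_force: 30.0
```

Call:
{"name": "hand_motion", "arguments": {
  "increments": [0,0,0,-0.0027,0,0,0,0,0,0,-0.0053,0,0,0,0,0,0,-0.008,0,0,0,0,0,0,-0.0107,0,0,0,0,0,0,-0.0131,0,0,0,0,0,0,-0.0151,0,0,0,0,0,0,-0.0165,0,0,0,0,0,0,-0.0173,0,0,0]
}}

```text
time_s: 7.4
tcp_pos: [0.5173, 0.1224, 0.1387]
ee_rot: [[-0.173, -0.985, 0.0], [-0.985, 0.173, 0.0], [-0.0, -0.0, -1.0]]
wrist_force: [-0.6, -0.0, -2.7]
gripper_width: 0.129
gripper_force: 30.0
```

```bash
python3 - <<'E'
from h import *
c=cap("scene"); cv2.imwrite("pics/s4.png",cv2.resize(c["pixels"][110:240,210:370,::-1],None,fx=4,fy=4))
s=sensors.sense();print(s["tcp_pos"],s["gripper_width"],s["wrist_force"])
E
```

```text
[0.51735336 0.12241626 0.13874567] 0.13321956537488336 [ 0.9775462  -0.42077349 -3.11283214]
```

View pics/s4.png

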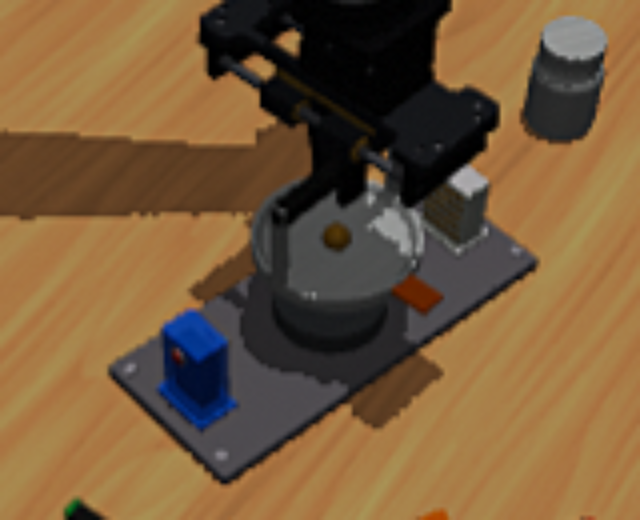

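The dish is level about 4 cm up, with the ball centred and the flag still at about −10°. Next is a smooth turn of about 96° clockwise seen from above (positive about tool z), ramped at both ends.

Converted, 13.3 degrees / 229.1831 = 0.058.

Call:
{"name": "hand_motion", "arguments": {
  "increments": [0,0,0,0,0,0,0.0009,0,0,0,0,0,0,0.0039,0,0,0,0,0,0,0.0087,0,0,0,0,0,0,0.0157,0,0,0,0,0,0,0.0244,0,0,0,0,0,0,0.0345,0,0,0,0,0,0,0.0458,0,0,0,0,0,0,0.058]
}}

```text
time_s: 8.25
tcp_pos: [0.5173, 0.1224, 0.1386]
ee_rot: [[-0.398, -0.917, -0.0], [-0.917, 0.398, -0.0], [0.0, 0.0, -1.0]]
wrist_force: [0.4, -0.2, -2.9]
gripper_width: 0.134
gripper_force: 30.0
```

Call:
{"name": "hand_motion", "arguments": {
  "increments": [0,0,0,0,0,0,0.0127,0,0,0,0,0,0,0.0253,0,0,0,0,0,0,0.038,0,0,0,0,0,0,0.0506,0,0,0,0,0,0,0.0633,0,0,0,0,0,0,0.0759,0,0,0,0,0,0,0.0886,0,0,0,0,0,0,0.1012]
}}

```text
time_s: 9.05
tcp_pos: [0.5173, 0.1224, 0.1385]
ee_rot: [[-0.727, -0.687, -0.0], [-0.687, 0.727, -0.0], [0.0, 0.0, -1.0]]
wrist_force: [0.1, -0.5, -2.9]
gripper_width: 0.13
gripper_force: 30.0
```

```bash
python3 -c "
from h import *
s=sensors.sense();print(np.round(s['joints'],1))"
```

```text
[ 30.8  17.6 -19.5  -0.  -52.9 -77.4]
```

Converted, 23.2 degrees / 229.1831 = 0.1012.

Call:
{"name": "hand_motion", "arguments": {
  "increments": [0,0,0,0,0,0,0.0127,0,0,0,0,0,0,0.0253,0,0,0,0,0,0,0.038,0,0,0,0,0,0,0.0506,0,0,0,0,0,0,0.0633,0,0,0,0,0,0,0.0759,0,0,0,0,0,0,0.0886,0,0,0,0,0,0,0.1012]
}}

```text
time_s: 9.85
tcp_pos: [0.5173, 0.1224, 0.1386]
ee_rot: [[-0.939, -0.345, -0.0], [-0.345, 0.939, 0.0], [0.0, 0.0, -1.0]]
wrist_force: [0.5, -0.2, -3.5]
gripper_width: 0.136
gripper_force: 30.0
```

Call:
{"name": "hand_motion", "arguments": {
  "increments": [0,0,0,0,0,0,0.0127,0,0,0,0,0,0,0.0253,0,0,0,0,0,0,0.038,0,0,0,0,0,0,0.0506,0,0,0,0,0,0,0.0633,0,0,0,0,0,0,0.0759,0,0,0,0,0,0,0.0886,0,0,0,0,0,0,0.1012]
}}

```text
time_s: 10.65
tcp_pos: [0.5173, 0.1224, 0.1385]
ee_rot: [[-0.999, 0.053, -0.0], [0.053, 0.999, -0.0], [0.0, -0.0, -1.0]]
wrist_force: [-0.4, -0.4, -3.6]
gripper_width: 0.135
gripper_force: 30.0
```

Call:
{"name": "hand_motion", "arguments": {
  "increments": [0,0,0,0,0,0,0.0122,0,0,0,0,0,0,0.0236,0,0,0,0,0,0,0.0336,0,0,0,0,0,0,0.0423,0,0,0,0,0,0,0.0493,0,0,0,0,0,0,0.0541,0,0,0,0,0,0,0.0563,0,0,0,0,0,0,0.0572]
}}

```text
time_s: 11.45
tcp_pos: [0.5173, 0.1224, 0.1386]
ee_rot: [[-0.961, 0.275, -0.0], [0.275, 0.961, 0.0], [0.0, 0.0, -1.0]]
wrist_force: [0.5, 0.4, -3.7]
gripper_width: 0.133
gripper_force: 30.0
```

Call:
{"name": "hand_motion", "arguments": {
  "increments": [0,0,0,0,0,0,0,0,0,0,0,0,0,0,0,0,0,0,0,0,0,0,0,0,0,0,0,0,0,0,0,0,0,0,0]
}}

```text
time_s: 11.95
tcp_pos: [0.5173, 0.1224, 0.1386]
ee_rot: [[-0.961, 0.275, -0.0], [0.275, 0.961, -0.0], [0.0, -0.0, -1.0]]
wrist_force: [-0.4, -0.5, -3.1]
gripper_width: 0.136
gripper_force: 30.0
```

```bash
cat > f.py <<'E'
import sys
from h import *
hb=np.array([.4818,.0024]); 
for n in("top","scene","wrist"):
    c=cap(n); im=c["pixels"]
    g=np.stack(np.meshgrid(np.arange(560),np.arange(420)),-1).reshape(-1,2); D=depth(c,g); hsv=cv2.cvtColor(im,cv2.COLOR_RGB2HSV).reshape(-1,3)
    r=np.hypot(D[:,0]-.5173,D[:,1]-.1224)
    o=(r>.058)&(r<.095)&(hsv[:,0]>4)&(hsv[:,0]<18)&(hsv[:,1]>150)&(D[:,2]>.075)&(D[:,2]<.11)
    h=(hsv[:,0]>100)&(hsv[:,0]<125)&(hsv[:,1]>120)&(D[:,2]>.078)&(D[:,2]<.09)&(r<.16)
    a=lambda p:np.degrees(np.arctan2(p[1]-.1224,p[0]-.5173)).round(1)
    F,H=D[o],D[h]
    if len(F): print(n,"flag",len(F),F.mean(0).round(4),a(F.mean(0)))
    if len(H):
        H=(H.min(0)+H.max(0))/2; print(n,"housing",H.round(4),a(H))
    if n=="scene": cv2.imwrite(f"pics/{sys.argv[1]}.png",cv2.resize(im[110:240,210:370,::-1],None,fx=4,fy=4))
s=sensors.sense();print(s["time_s"],s["tcp_pos"],np.round(s["joints"],1))
E
python3 f.py s5
```

```text
top housing [0.48   0.0035 0.084 ] -107.4
scene flag 66 [0.4984 0.0516 0.0916] -104.9
scene housing [0.4828 0.0028 0.0834] -106.1
wrist flag 1158 [0.4966 0.0511 0.0914] -106.2
wrist housing [0.4807 0.0033 0.0819] -107.1
12.1 [0.51733207 0.12237683 0.13861115] [  30.8   17.6  -19.5    0.   -52.9 -136.8]
```

View pics/s5.png

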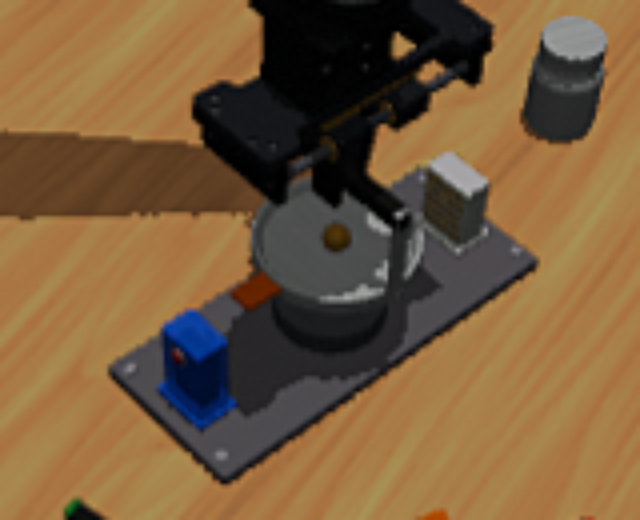

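The flag at (255,290) in this view points at the blue housing to within about 1°. The ball at (336,237) is centred, and the dish is level and still, about 4 cm above the pedestal with nothing touched.

```bash
python3 -c "
from station import workorder; print(workorder.finish_job())"
```

```text
the job is handed in; nothing more can be done
None
```

The job is handed in: the dish is held level and still about 4 cm above the pedestal, its flag at the blue housing to within about 1° and the ball centred, after about 12 s and with no sign of contact with anything else.

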